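Turn the drying hook over the drip dish and hang the lid

TASK

Push the stiff swivel hook on the drying stand round to the side of the white rimmed drip dish until it is firmly home against the rubber stop pin there and the pin pushes back, no harder than a fingertip would. Then gently hang the lid by its loop on the hook and let go, with the hook still against its pin. Leave the dish, mug, jug and canister where they are.

Things in the scene. Friction and masses are not known exactly. Their poses are not given: they have to be found in the camera images.
- stand: Fixed steel drying stand on the tray: round foot 90 mm across, 12 mm high; post 16 mm across. Origin on the post's axis at the foot's underside, z up. -x is the middle of the hook's swing. The hook's arm is 200 mm above the origin, the hub's top 214 mm. At the start the hook points within 0.7 rad of -x; it meets a stop pin somewhere between 1.18 and 1.42 rad either way from -x.
- hook: Steel swivel hook on the stand's vertical axis. Origin on the axis at the arm's centreline; x outward along the arm, z up. Level round arm 7 mm thick out to 116 mm from the axis, then turned up: rounded tip at 124 mm, its top 13.5 mm above the centreline. Stiff (friction 0.12 N m), stays where left. Seat it with 4 to 10 N of finger push at 75 to 80 mm out, against the pin; over 15 N is too much.
- hook_seat (a point): Point on the arm's centreline, 100 mm out from the swivel axis, where the loop may hang; axes as hook. Anything from 55 mm to the upturned tip will do.
- stop_left (a point): Axis of an upright rubber-covered stop pin, 8 mm across, at the arm's height, 38 mm from the swivel axis on the stand's +y side; its top is 12 mm above this. The arm is home when its side touches the pin (centrelines 7.5 mm apart). It stands on a fixed hand-set collar, 88 mm across, top 26 mm below the arm's centreline, turned up to 0.12 rad either way.
- stop_right (a point): The same kind of pin on the stand's -y side.
- dish: White ceramic drip dish, loose, round, 90 mm across, with a raised rim 18 mm high. Origin at the centre of its underside. It stands on the tray on one of the two sides of the stand, under where the hook's arm is when home on that side.
- coaster: Flat cork coaster, 90 mm across, 8 mm thick, on the other side of the stand from the dish. Origin at the centre of its underside.
- lid: Rigid grey silicone lid, 53 to 105 g, upright in a wooden holder. Origin mid lower edge, z up, x thickness, y width. Plate 6 x 80 x 70 mm; on it an arched loop of 8 mm round bar in the plate's plane: opening 24 mm wide, heights 70 to 108 mm; outside 40 mm wide, top 116 mm. On top a grip tab 8 thick, 14 wide, up to 146 mm. Grip the tab's 14 mm width, fingertips no lower than 114 mm.
- lid_loop (a point): Point in the middle of the loop's opening, 92 mm above the lid's lower edge, 16 mm below the inside top of the arch.
- lid_tab (a point): Point in the middle of the grip tab's width and thickness, 134 mm above the lid's lower edge.
- rack: Fixed wooden holder, 30 x 104 x 34 mm, with a slot 9 mm wide and 84 mm long along its y axis, slot floor 8 mm up; the lid stands 26 mm deep in it. Origin at the centre of its underside, on the tray floor.
- mug: Glass mug, 95 mm high, 76 mm across, loose. Origin at the centre of its underside. Leave alone.
- jug: Stainless milk jug, 80 mm high, 80 mm across, handle on its +y side, loose. Origin at the centre of its underside. Leave alone.
- canister: Squat white ceramic canister with a glass cover and wire bail, 94 mm high, 98 mm across, loose. Origin at the centre of its underside. Leave alone.
Not all that is in view belongs to the job. There is more than one size of the lid; the job needs the largest.

How it is judged:
By the outcome, as a careful person would: the job done as asked, in the order asked, and still so for the second after the job is handed in, with the robot touching nothing.
It also fails if it takes over 72 s, if anything falls off the work surface, if the arm or the gripper's body presses on something with over 40 N, if the wrist force passes 120 N, or if a joint passes its speed limit or range.

ROBOT

A 6-joint arm with a two-finger parallel gripper is mounted at the origin on the work surface. World frame = base frame: x ahead of the robot, y to its left, z up, the work surface at z = 0. Lengths are in mm, angles in degrees, forces in N, time in s.
With the tool pointing down it reaches from about 250 to 775 mm from the base axis. Payload 4 kg.
Tool frame: the origin (TCP) lies midway between the tips of the shut fingers; the grasp point (between the pads) lies 19 mm behind it; z points along the fingers, y is the line along which they close (so a half turn about z gives the same grasp; the last joint's range is limited). The gripper opens to 94 mm and grips with 3 to 60 N. Pads are 16 mm wide; open, the fingers measure 119 mm over their backs; the gripper's body (75 mm by 177 mm) begins 78 mm behind the grasp point.
Start: joints at [-82.111, 4.996, 78.535, -0, 96.463, -5.907], TCP at [131.16, -534.151, 205.506] pointing down, gripper open.
Joint ranges: [-177.83, 177.83], [-43.37, 116.18], [15.69, 146.23], [-61.86, 241.86], [9.47, 152.12], [-147.06, 147.06]. Speed limits (degrees/s): [159.86, 159.86, 180, 180, 180, 180].

INTERFACE

Orientations are given as a 3x3 rotation matrix whose columns are the frame's x, y, z axes.
In Python, from rig import * gives the robot as it stands.
- The arm moves only by the tool send_rows, never from a script. Its argument "commands" is a list that holds one entry, the list of rows, each a list of 7 numbers: the shift along the tool's x, y, z in m, then the turn, a rotation vector about the tool's x, y, z in degrees, then the gripper's target within -1 to 1 (fully open at 1, half-way at 0, shut at -1). In form: [[[tx, ty, tz, wx, wy, wz, claw], ...]]. A call has 1 to 20 rows; each row is the pose to reach, as a shift and turn from the pose commanded when the call began, along the tool's axes at that moment; what a row does not reach only later rows make up. A row lasts 1/12 s, in which the tool goes at most 41.7 mm and 7.16 degrees, less where a joint would pass 70% of its speed; a pose out of reach is approached as far as the arm can. A call with a gripper value outside its range is refused whole. The fingers move at their own pace and stop on an object; "grip_force" is the grip in N (left out, the last holds). Time passes only in rows, so rows that repeat a pose let the fingers close. It gives the time, the measured TCP pose, the force, the opening and the grip force at its end, in the units of the state.
- get_state(): the state, without advancing time (a new reading comes with each control period).
- capture(name): name is "side" or "top" or "wrist"; returns a dict with "frame" (400x640x3 uint8, red, green, blue), "z_map" (400x640 float32, mm along the optical axis (not along the pixel's ray), 0 where there is no reading), "mtx" (3x3 intrinsics, pixels), "origin" and "rotation" of the camera in the world; the wrist camera has in their place "mount" (4x4, takes a point from camera to tool coordinates, whose origin is the TCP and whose axes are the flange's). Camera axes: x right, y down, z forward; pixel columns grow to the right and rows downward; lengths in mm; the calibration is good to about 2 mm. A picture is of the moment at which its call begins: read the wrist's pose just before it.
- job_done(): hands the job in; it is judged then, once.
Trained networks look in a picture, given as the dict that the camera call returned (one of the last four; its "shot" number tells which), for a name from the list of things; names that differ only in an ending like _2 or _b are one class to them, and where a whole thing is asked for, a point or a joint stands for the part that bears it (a point fixed in the world has none). Each returns a list of dicts, best first, with "conf" (0 to 1); they miss things now and then, are a little off and sometimes report something else, mostly with a low value. They report only what shows in the picture. A call takes as long as a camera call. They do not tell look-alikes from the thing itself.
- look_for(picture, target): "extent" ([left, top, width, height] in pixels, round what is visible of it).
- regions_of(picture, target): "mask" (400x640 bool, what is visible of it) and "extent" ([left, top, width, height] in pixels, round what is visible of it).
The state is a dict: "t": time; "qpos": joint angles; "joint_velocities": joint speeds; "effort": joint torques, N m; "eef_pos": TCP position; "tcp_rot": TCP orientation; "contact_force": force on the tool from outside, world axes, zero at the start; "moment": the same for the moment, N m; "grip_width": finger opening in mm; "gripper_force": force on a finger pad.
Only numpy, scipy, OpenCV 4.12 (cv2) and the standard library are available. Lean on these libraries where they do the work, as an engineer would, in place of code of your own. Each camera call takes 0.05 s, during which the arm holds its last target. There are 200 camera calls.

## Working session

There is one attempt and no reset: what is moved stays moved. The work goes in short steps, Python scripts to look and compute and a tool call to move; the robot and the scene stay as the last step left them, time stands still between calls to the robot, and variables do not carry over. Pictures are saved under pics/ and viewed, at most 10 in all, crops included, and the job is handed in when it is done.

Besides the shell and the picture viewer there is one more tool, called after ">>>" by a JSON object that holds its "name" and its "arguments", one argument or row to a line. send_rows: Moves the arm, as the interface text tells. Its arguments: {"type":"object","properties":{"commands":{"type":"array","items":{"type":"array","items":{"type":"array","items":{"type":"number"}}}},"grip_force":{"type":"number"}},"required":["commands"]}

```bash
mkdir -p pics
cat > h.py <<'E'
from rig import *
import numpy as np, cv2
def pts(c, mask):
    v,u=np.nonzero(mask&(c["z_map"]>0)); z=c["z_map"][v,u]
    K=np.array(c["mtx"]); p=np.stack([(u-K[0,2])/K[0,0]*z,(v-K[1,2])/K[1,1]*z,z],1)
    if "mount" in c:
        s=c["st"]; M=np.array(c["mount"]); p=p@M[:3,:3].T+M[:3,3]
        return p@np.array(s["tcp_rot"]).T+np.array(s["eef_pos"])
    return p@np.array(c["rotation"]).T+np.array(c["origin"])
def cap(n):
    s=get_state(); c=capture(n); c["st"]=s; return c
def save(c,n): cv2.imwrite(f"pics/{n}.png",cv2.cvtColor(c["frame"],cv2.COLOR_RGB2BGR))
E
python3 - <<'E'
from h import *
s=get_state(); print(s)
for n in("top","side"):
    c=cap(n); save(c,n+"0")
    print(n,np.round(c["origin"]),np.round(c["rotation"],2).tolist())
    for t in("stand","hook","dish","coaster","lid","rack","mug","jug","canister"):
        for r in regions_of(c,t)[:4]:
            if r["conf"]<.2: continue
            p=pts(c,r["mask"])
            if len(p): print(t,round(r["conf"],2),r["extent"],"med",np.round(np.median(p,0)),"lo",np.round(np.percentile(p,3,axis=0)),"hi",np.round(np.percentile(p,97,axis=0)))
E
```

```text
{'t': 0.0, 'qpos': array([-8.21110302e+01,  5.03871313e+00,  7.86224013e+01, -3.97615026e-04,
        9.64637121e+01, -5.90623630e+00]), 'joint_velocities': array([-0.00875968, -0.03412198, -0.05369831, -0.01403578,  0.13293119,
        0.02204972]), 'effort': array([-3.34565848e-04, -3.40188289e+01, -3.02427399e+01,  7.18614995e-02,
        3.31228820e-02, -1.74523993e-04]), 'eef_pos': array([ 131.07580413, -533.59307461,  204.32871539]), 'tcp_rot': array([[ 9.71154452e-01,  2.38451120e-01, -3.05855999e-04],
       [ 2.38451218e-01, -9.71152081e-01,  2.15706702e-03],
       [ 2.17322358e-04, -2.16777698e-03, -9.99997627e-01]]), 'contact_force': array([ 1.51992358, -0.06850953, -0.38423861]), 'moment': array([-0.00049263, -0.00966856, -0.00796504]), 'gripper_force': 0.0, 'grip_width': 94.21979720282953}
top [440.  26. 843.] [[0.01, -1.0, 0.07], [-1.0, -0.01, 0.01], [-0.01, -0.07, -1.0]]
stand 0.93 [319.5, 102.3, 40.1, 83.4] med [609.   3. 178.] lo [519. -40.  18.] hi [638.  36. 225.]
hook 0.86 [326.9, 105.6, 21.3, 81.0] med [606.   3. 214.] lo [509. -14.  10.] hi [638.  14. 225.]
hoo
[... 1792 characters left out ...]
 0.54 [242.3, 295.0, 16.6, 43.0] med [ 304. -168.   51.] lo [ 293. -189.    0.] hi [ 310. -110.  110.]
rack 0.76 [303.8, 240.4, 33.6, 43.7] med [457. -69.  41.] lo [443. -96.  11.] hi [484.   3.  46.]
rack 0.36 [338.8, 169.6, 66.9, 18.9] med [616.  -1. 213.] lo [509. -17. 186.] hi [638.  13. 225.]
mug 0.74 [351.6, 136.1, 43.1, 43.0] med [663. 214.  79.] lo [608. 187.  32.] hi [705. 259. 106.]
mug 0.46 [314.5, 217.4, 15.0, 51.5] med [463. -49.  86.] lo [455. -82.  40.] hi [472.  -4. 163.]
jug 0.86 [316.3, 294.5, 40.6, 53.6] med [ 467. -220.   55.] lo [ 431. -255.   13.] hi [ 498. -167.   91.]
canister 0.69 [267.0, 150.3, 40.5, 49.8] med [433. 188.  78.] lo [394. 171.  17.] hi [474. 243.  99.]
```

Run:
```python
import cv2
a=cv2.imread("pics/top0.png")[60:330,180:500]; cv2.imwrite("pics/top0c.png",cv2.resize(a,None,fx=2.2,fy=2.2,interpolation=cv2.INTER_CUBIC))
b=cv2.imread("pics/side0.png")[100:370,200:460]; cv2.imwrite("pics/side0c.png",cv2.resize(b,None,fx=2.2,fy=2.2,interpolation=cv2.INTER_CUBIC))
```

```text
(no output)
```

View pics/top0c.png

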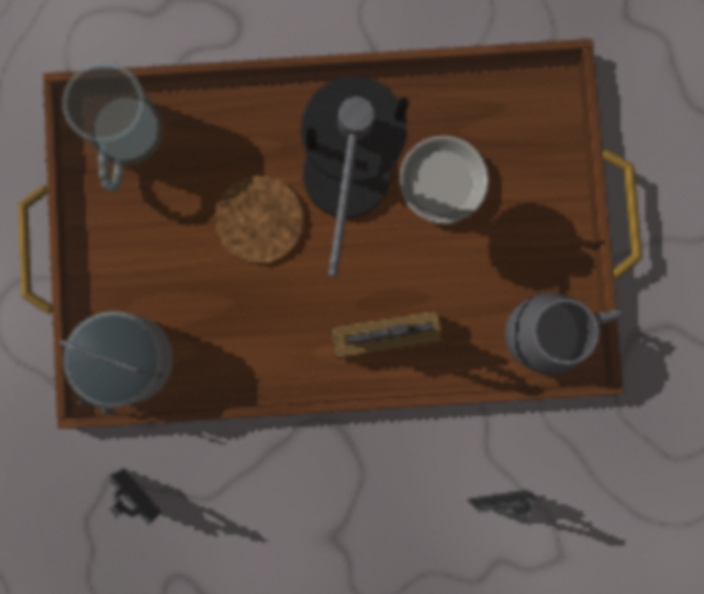

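View pics/side0c.png

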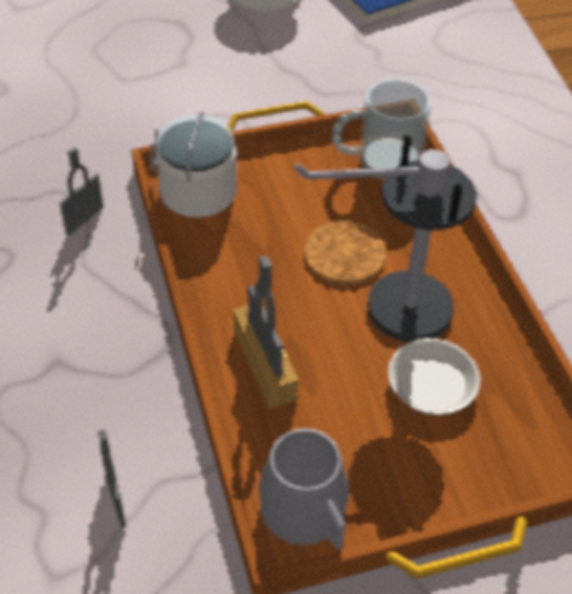

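Run:
```python
from h import *
for n in("top","side"):
    c=cap(n); p=pts(c,np.ones((400,640),bool))
    b=p[(abs(p[:,0]-580)<140)&(abs(p[:,1])<140)]
    hub=b[(b[:,2]>219)&(b[:,2]<232)]
    print(n,"hub",len(hub),np.round(np.median(hub,0),1),np.round(np.ptp(hub,axis=0)))
    ax=np.median(hub,0)[:2]; r=np.hypot(*(b[:,:2]-ax).T)
    arm=b[(b[:,2]>203)&(b[:,2]<232)&(r>50)&(r<130)]
    d=arm[:,:2]-ax; print("arm",len(arm),np.round(np.degrees(np.median(np.arctan2(d[:,1],d[:,0]))),1),"z",np.round(np.median(arm[:,2]),1),"rmax",r[(b[:,2]>203)].max())
    pin=b[(b[:,2]>190)&(b[:,2]<232)&(r>24)&(r<50)]
    d=pin[:,:2]-ax; a=np.degrees(np.arctan2(d[:,1],d[:,0]))
    for lo,hi in((60,160),(-160,-60)):
        k=(a>lo)&(a<hi); print("pin",k.sum(),np.round(np.median(pin[k],0),1) if k.any() else "", np.round(np.median(a[k]),1) if k.any() else "")
    tab=p[(abs(p[:,0]-464)<25)&(abs(p[:,1]+42)<60)&(p[:,2]>135)&(p[:,2]<172)]
    print("tab",len(tab),np.round(np.median(tab,0),1),np.round(tab.min(0)),np.round(tab.max(0)))
    rk=p[(abs(p[:,0]-464)<35)&(abs(p[:,1]+42)<75)&(p[:,2]>35)&(p[:,2]<50)]
    print("rack",cv2.minAreaRect(rk[:,:2].astype(np.float32)))
    pl=p[(abs(p[:,0]-464)<30)&(abs(p[:,1]+42)<60)&(p[:,2]>60)&(p[:,2]<172)]
    x=np.polyfit(pl[:,1],pl[:,0],1); print("plate",x,"at mid",np.polyval(x,-43))
    ft=b[(b[:,2]>18)&(b[:,2]<27)&(r<60)]; print("foot",np.round(np.median(ft,0),1))
```

```text
top hub 268 [626.8  -1.9 223.5] [140.  78.   8.]
arm 176 172.6 z 213.2 rmax 125.1041398676585
pin 41 [611.6  31.8 218.7] 114.1
pin 45 [636.1 -38.8 216.7] -75.9
tab 40 [464.5 -40.6 163.6] [460. -48. 138.] [469. -35. 166.]
rack ((464.59918212890625, -41.84311294555664), (28.92705726623535, 103.6358413696289), 9.692023277282715)
plate [-1.73923054e-01  4.57022540e+02] at mid 464.50123164265034
foot [610.    6.3  21.8]
side hub 157 [626.5  -4.4 222.8] [137.  79.   7.]
arm 131 172.5 z 212.6 rmax 124.02224227464968
pin 51 [612.   29.2 210.8] 113.2
pin 58 [636.8 -42.2 209.4] -74.7
tab 79 [463.1 -47.8 154.8] [459. -51. 135.] [468. -35. 166.]
rack ((463.4747009277344, -43.33555221557617), (29.089338302612305, 105.9639892578125), 9.999478340148926)
plate [-1.86071129e-01  4.54468644e+02] at mid 462.4697024195009
foot [622.7 -11.4  22.1]
```

```bash
cat >> h.py <<'E'
AX=np.array([627.,-2.])
def tgt(a,z,R=78,off=16,extra=0):
    a=np.radians(a); u=np.array([np.cos(a),np.sin(a)]); t=np.array([-u[1],u[0]])
    return [*(AX+R*u-(off-extra)*t),z,np.degrees(a)-180]
def rows(cmd,T,claw):
    p=np.radians(cmd[3]); out=[]
    for x,y,z,psi in T:
        dx,dy=x-cmd[0],y-cmd[1]
        out.append([round((dx*np.cos(p)+dy*np.sin(p))/1e3,4),round((dx*np.sin(p)-dy*np.cos(p))/1e3,4),round((cmd[2]-z)/1e3,4),0,0,round(cmd[3]-psi,1),claw])
    print(str(out).replace(" ","")); return out
E
python3 - <<'E'
from h import *
c0=[131.16,-534.15,205.5,13.8]
A=tgt(155,310); B=tgt(155,198); print(A)
rows(c0,[[131.16,-534.15,310,13.8],A],-1)
rows(A,[B],-1)
rows(B,[tgt(a,198) for a in np.arange(159,236,4)],-1)
E
```

```text
[np.float64(563.0698847989926), np.float64(45.46514900836096), 310, np.float64(-25.0)]
[[np.float64(0.0),np.float64(0.0),-0.1045,0,0,0.0,-1],[np.float64(0.5577),np.float64(-0.4599),-0.1045,0,0,np.float64(38.8),-1]]
[[np.float64(0.0),np.float64(-0.0),0.112,0,0,np.float64(0.0),-1]]
[[np.float64(-0.0009),np.float64(0.0055),0.0,0,0,np.float64(-4.0),-1],[np.float64(-0.0015),np.float64(0.011),0.0,0,0,np.float64(-8.0),-1],[np.float64(-0.0016),np.float64(0.0166),0.0,0,0,np.float64(-12.0),-1],[np.float64(-0.0014),np.float64(0.0221),0.0,0,0,np.float64(-16.0),-1],[np.float64(-0.0008),np.float64(0.0276),0.0,0,0,np.float64(-20.0),-1],[np.float64(0.0002),np.float64(0.0331),0.0,0,0,np.float64(-24.0),-1],[np.float64(0.0016),np.float64(0.0385),0.0,0,0,np.float64(-28.0),-1],[np.float64(0.0034),np.float64(0.0438),0.0,0,0,np.float64(-32.0),-1],[np.float64(0.0055),np.float64(0.0489),0.0,0,0,np.float64(-36.0),-1],[np.float64(0.008),np.float64(0.0539),0.0,0,0,np.float64(-40.0),-1],[np.float64(0.0108),np.float64(0.0587),0.0,0,0,np.float64(-44.0),-1],[np.float64(0.0139),np.float64(0.0633),0.0,0,0,np.float64(-48.0),-1],[np.float64(0.0174),np.float64(0.0676),0.0,0,0,np.float64(-52.0),-1],[np.float64(0.0211),np.float64(0.0717),0.0,0,0,np.float64(-56.0),-1],[np.float64(0.0251),np.float64(0.0755),0.0,0,0,np.float64(-60.0),-1],[np.float64(0.0294),np.float64(0.0791),0.0,0,0,np.float64(-64.0),-1],[np.float64(0.0339),np.float64(0.0823),0.0,0,0,np.float64(-68.0),-1],[np.float64(0.0387),np.float64(0.0852),0.0,0,0,np.float64(-72.0),-1],[np.float64(0.0436),np.float64(0.0878),0.0,0,0,np.float64(-76.0),-1],[np.float64(0.0487),np.float64(0.09),0.0,0,0,np.float64(-80.0),-1]]
```

>>> {"name": "send_rows", "arguments": {
  "commands": [
    [[0, 0, -0.1045, 0, 0, 0, -1], [0, 0, -0.1045, 0, 0, 0, -1], [0, 0, -0.1045, 0, 0, 0, -1], [0.5577, -0.4599, -0.1045, 0, 0, 38.8, -1], [0.5577, -0.4599, -0.1045, 0, 0, 38.8, -1], [0.5577, -0.4599, -0.1045, 0, 0, 38.8, -1], [0.5577, -0.4599, -0.1045, 0, 0, 38.8, -1], [0.5577, -0.4599, -0.1045, 0, 0, 38.8, -1], [0.5577, -0.4599, -0.1045, 0, 0, 38.8, -1], [0.5577, -0.4599, -0.1045, 0, 0, 38.8, -1], [0.5577, -0.4599, -0.1045, 0, 0, 38.8, -1], [0.5577, -0.4599, -0.1045, 0, 0, 38.8, -1], [0.5577, -0.4599, -0.1045, 0, 0, 38.8, -1], [0.5577, -0.4599, -0.1045, 0, 0, 38.8, -1], [0.5577, -0.4599, -0.1045, 0, 0, 38.8, -1], [0.5577, -0.4599, -0.1045, 0, 0, 38.8, -1], [0.5577, -0.4599, -0.1045, 0, 0, 38.8, -1], [0.5577, -0.4599, -0.1045, 0, 0, 38.8, -1], [0.5577, -0.4599, -0.1045, 0, 0, 38.8, -1], [0.5577, -0.4599, -0.1045, 0, 0, 38.8, -1]]
  ],
  "grip_force": 10
}}

```text
t: 2.77
eef_pos: [548.8, 27.2, 310.1]
tcp_rot: [[0.906, -0.422, 0.001], [-0.422, -0.906, -0.0], [0.001, -0.0, -1.0]]
contact_force: [0.7, -0.7, -0.5]
grip_width: 0.6
gripper_force: 0.0
```

>>> {"name": "send_rows", "arguments": {
  "commands": [
    [[0, 0, 0, 0, 0, 0, -1], [0, 0, 0, 0, 0, 0, -1], [0, 0, 0, 0, 0, 0, -1]]
  ]
}}

```text
t: 3.02
eef_pos: [547.7, 25.0, 309.8]
tcp_rot: [[0.906, -0.422, -0.001], [-0.422, -0.906, -0.001], [-0.0, 0.001, -1.0]]
contact_force: [-0.2, 0.5, 0.6]
grip_width: 0.0
gripper_force: 0.0
```

Run:
```python
from h import *
c=cap("wrist"); save(c,"w1"); s=c["st"]; print(s["eef_pos"],s["contact_force"]); print(np.round(c["mount"],2))
p=pts(c,np.ones((400,640),bool))
b=p[(abs(p[:,0]-600)<140)&(abs(p[:,1])<140)]
hub=b[(b[:,2]>219)&(b[:,2]<232)&(np.hypot(b[:,0]-627,b[:,1]+2)<22)]
if len(hub): print("hub",len(hub),(hub.min(0)+hub.max(0))/2,np.ptp(hub,axis=0))
d=b[:,:2]-AX; r=np.hypot(*d.T); a=np.degrees(np.arctan2(d[:,1],d[:,0]))
for nm,k in (("arm",(b[:,2]>203)&(b[:,2]<232)&(r>50)&(r<130)&(abs(a-172)<10)),("pL",(b[:,2]>215)&(b[:,2]<232)&(r>26)&(r<50)&(a>60)&(a<150)),("pR",(b[:,2]>215)&(b[:,2]<232)&(r>26)&(r<50)&(a<-50)&(a>-150))):
    if k.any(): print(nm,k.sum(),np.median(b[k],0),np.median(a[k]))
```

```text
[547.73628833  24.9604236  309.77945222] [-0.21747896  0.47246561  0.55946716]
[[ 0.0000e+00 -9.7000e-01 -2.5000e-01  7.3540e+01]
 [ 1.0000e+00  0.0000e+00 -0.0000e+00  3.0000e-02]
 [ 0.0000e+00 -2.5000e-01  9.7000e-01 -1.7926e+02]
 [ 0.0000e+00  0.0000e+00  0.0000e+00  1.0000e+00]]
hub 807 [630.7657016   -2.69279259 223.36674366] [27.39817686 27.05978968  5.33279258]
arm 534 [541.41783001   9.34776149 213.00543255] 172.49402473105482
pL 72 [615.61853065  31.86201648 221.72783432] 108.52912796522114
pR 85 [640.41410975 -39.02264094 221.90388453] -69.84583459821076
```

View pics/w1.png

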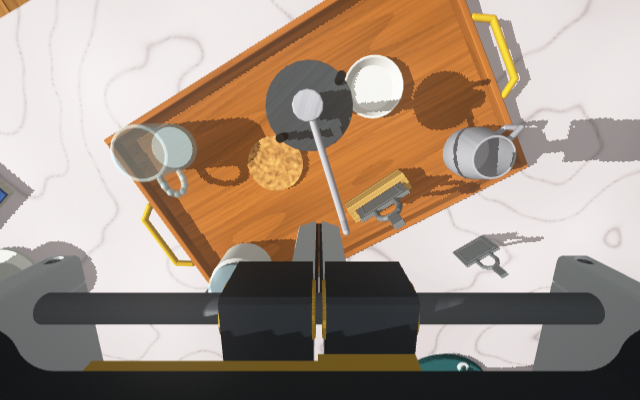

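```bash
sed -i 's/^AX=.*/AX=np.array([629.,-2.5])/; s/out.append(\[/out.append([float(v) for v in [/; s/,claw\])$/,claw]])/' h.py
python3 - <<'E'
from h import *
A=tgt(155,310); B=tgt(155,198)
rows([547.7,25,310,-25],[A,B],-1)
rows(B,[tgt(a,198) for a in np.arange(159,236,4)],-1)
E
```

```text
[[0.0073,-0.0254,0.0,0.0,0.0,0.0,-1.0],[0.0073,-0.0254,0.112,0.0,0.0,0.0,-1.0]]
[[-0.0009,0.0055,0.0,0.0,0.0,-4.0,-1.0],[-0.0015,0.011,0.0,0.0,0.0,-8.0,-1.0],[-0.0016,0.0166,0.0,0.0,0.0,-12.0,-1.0],[-0.0014,0.0221,0.0,0.0,0.0,-16.0,-1.0],[-0.0008,0.0276,0.0,0.0,0.0,-20.0,-1.0],[0.0002,0.0331,0.0,0.0,0.0,-24.0,-1.0],[0.0016,0.0385,0.0,0.0,0.0,-28.0,-1.0],[0.0034,0.0438,0.0,0.0,0.0,-32.0,-1.0],[0.0055,0.0489,0.0,0.0,0.0,-36.0,-1.0],[0.008,0.0539,0.0,0.0,0.0,-40.0,-1.0],[0.0108,0.0587,0.0,0.0,0.0,-44.0,-1.0],[0.0139,0.0633,0.0,0.0,0.0,-48.0,-1.0],[0.0174,0.0676,0.0,0.0,0.0,-52.0,-1.0],[0.0211,0.0717,0.0,0.0,0.0,-56.0,-1.0],[0.0251,0.0755,0.0,0.0,0.0,-60.0,-1.0],[0.0294,0.0791,0.0,0.0,0.0,-64.0,-1.0],[0.0339,0.0823,0.0,0.0,0.0,-68.0,-1.0],[0.0387,0.0852,0.0,0.0,0.0,-72.0,-1.0],[0.0436,0.0878,0.0,0.0,0.0,-76.0,-1.0],[0.0487,0.09,0.0,0.0,0.0,-80.0,-1.0]]
```

>>> {"name": "send_rows", "arguments": {
  "commands": [
    [[0.0073, -0.0254, 0, 0, 0, 0, -1], [0.0073, -0.0254, 0.112, 0, 0, 0, -1], [0.0073, -0.0254, 0.112, 0, 0, 0, -1], [0.0073, -0.0254, 0.112, 0, 0, 0, -1], [0.0073, -0.0254, 0.112, 0, 0, 0, -1], [0.0073, -0.0254, 0.112, 0, 0, 0, -1], [0.0073, -0.0254, 0.112, 0, 0, 0, -1]]
  ]
}}

```text
t: 3.65
eef_pos: [566.2, 44.0, 201.1]
tcp_rot: [[0.906, -0.424, 0.005], [-0.424, -0.906, -0.0], [0.004, -0.002, -1.0]]
contact_force: [-0.0, -0.1, 0.4]
grip_width: 0.5
gripper_force: 0.0
```

>>> {"name": "send_rows", "arguments": {
  "commands": [
    [[-0.0009, 0.0055, 0, 0, 0, -4, -1], [-0.0015, 0.011, 0, 0, 0, -8, -1], [-0.0016, 0.0166, 0, 0, 0, -12, -1], [-0.0014, 0.0221, 0, 0, 0, -16, -1], [-0.0008, 0.0276, 0, 0, 0, -20, -1], [0.0002, 0.0331, 0, 0, 0, -24, -1], [0.0016, 0.0385, 0, 0, 0, -28, -1], [0.0034, 0.0438, 0, 0, 0, -32, -1], [0.0055, 0.0489, 0, 0, 0, -36, -1], [0.008, 0.0539, 0, 0, 0, -40, -1], [0.0108, 0.0587, 0, 0, 0, -44, -1], [0.0139, 0.0633, 0, 0, 0, -48, -1], [0.0174, 0.0676, 0, 0, 0, -52, -1], [0.0211, 0.0717, 0, 0, 0, -56, -1], [0.0251, 0.0755, 0, 0, 0, -60, -1], [0.0294, 0.0791, 0, 0, 0, -64, -1], [0.0339, 0.0823, 0, 0, 0, -68, -1], [0.0387, 0.0852, 0, 0, 0, -72, -1], [0.0436, 0.0878, 0, 0, 0, -76, -1], [0.0487, 0.09, 0, 0, 0, -80, -1]]
  ]
}}

```text
t: 5.32
eef_pos: [573.2, -57.3, 203.0]
tcp_rot: [[0.571, 0.821, 0.008], [0.821, -0.571, -0.0], [0.004, 0.006, -1.0]]
contact_force: [-0.5, 2.3, 0.4]
grip_width: 0.4
gripper_force: 0.9
```

Run:
```python
from h import *
for n in ("side","wrist"):
    c=cap(n); save(c,n+"2"); s=c["st"]; print(s["eef_pos"],s["contact_force"])
    p=pts(c,np.ones((400,640),bool)); hub=p[(p[:,2]>220)&(p[:,2]<232)&(np.hypot(p[:,0]-629,p[:,1]+2)<22)]
    ax=(hub.min(0)+hub.max(0))[:2]/2 if len(hub) else AX
    d=p[:,:2]-ax; r=np.hypot(*d.T); a=np.degrees(np.arctan2(d[:,1],d[:,0]))
    k=(p[:,2]>208)&(p[:,2]<218)&(r>48)&(r<115); print(n,ax,k.sum(),np.round(np.histogram(a[k]%360,np.arange(150,290,5))[0]),np.median(a[k]))
rows(tgt(235,198),[tgt(x,198) for x in(239,243,247,251,254,257,260,262,264,266)],-1)
```

```text
[573.21184735 -57.31604039 202.95102527] [-0.47093407  2.34621712  0.36727777]
side [627.79872051  -4.05481033] 132 [ 0  0  0  0  0  0  0  0  0  0  0  0  0  4 17 14 40 57  0  0  0  0  0  0
  0  0  0] -125.628575589354
[573.76349859 -58.07605669 202.73606107] [0.20979183 1.2204831  1.59785769]
wrist [630.22766457  -2.39584758] 765 [  0   0   0   0   0   0   0   0   0   0   0   0   4  57  59  57 179 407
   2   0   0   0   0   0   0   0   0] -124.67075933493737
[[-0.0009,0.0055,0.0,0.0,0.0,-4.0,-1.0],[-0.0015,0.011,0.0,0.0,0.0,-8.0,-1.0],[-0.0016,0.0166,0.0,0.0,0.0,-12.0,-1.0],[-0.0014,0.0221,0.0,0.0,0.0,-16.0,-1.0],[-0.001,0.0263,0.0,0.0,0.0,-19.0,-1.0],[-0.0003,0.0304,0.0,0.0,0.0,-22.0,-1.0],[0.0005,0.0345,0.0,0.0,0.0,-25.0,-1.0],[0.0012,0.0372,0.0,0.0,0.0,-27.0,-1.0],[0.002,0.0398,0.0,0.0,0.0,-29.0,-1.0],[0.0029,0.0425,0.0,0.0,0.0,-31.0,-1.0]]
```

>>> {"name": "send_rows", "arguments": {
  "commands": [
    [[-0.0009, 0.0055, 0.002, 0, 0, -4, -1], [-0.0015, 0.011, 0.004, 0, 0, -8, -1], [-0.0016, 0.0166, 0.006, 0, 0, -12, -1], [-0.0014, 0.0221, 0.006, 0, 0, -16, -1], [-0.001, 0.0263, 0.006, 0, 0, -19, -1], [-0.0003, 0.0304, 0.006, 0, 0, -22, -1], [0.0005, 0.0345, 0.006, 0, 0, -25, -1], [0.0012, 0.0372, 0.006, 0, 0, -27, -1], [0.002, 0.0398, 0.006, 0, 0, -29, -1], [0.0029, 0.0425, 0.006, 0, 0, -31, -1], [0.0029, 0.0425, 0.006, 0, 0, -31, -1]]
  ]
}}

```text
t: 6.33
eef_pos: [608.7, -79.5, 194.5]
tcp_rot: [[0.071, 0.997, 0.003], [0.997, -0.071, -0.001], [-0.001, 0.003, -1.0]]
contact_force: [-0.1, 0.3, -0.4]
grip_width: 0.7
gripper_force: 0.2
```

```bash
cat > look.py <<'E'
from h import *
for n in ("side","wrist"):
    c=cap(n); s=c["st"]; print(np.round(s["eef_pos"],1),np.round(s["contact_force"],1))
    p=pts(c,np.ones((400,640),bool)); hub=p[(p[:,2]>220)&(p[:,2]<232)&(np.hypot(p[:,0]-629,p[:,1]+2)<20)]
    ax=(hub.min(0)+hub.max(0))[:2]/2 if len(hub) else AX
    d=p[:,:2]-ax; r=np.hypot(*d.T); a=np.degrees(np.arctan2(d[:,1],d[:,0]))
    k=(p[:,2]>206)&(p[:,2]<216)&(r>90)&(r<120); print(n,ax,k.sum(),np.median(a[k]%360))
    k=(p[:,2]>217)&(p[:,2]<228)&(abs(r-38)<8)&(a<-50)&(a>-110); print("pin",k.sum(),np.median(a[k]%360),np.median(r[k]))
    save(c,"l_"+n)
E
python3 look.py
```

```text
[608.7 -79.5 194.5] [-0.1  0.3 -0.4]
side [629.   -2.5] 60 264.63236103799755
pin 0 nan nan
[608.6 -79.6 194.3] [-0.4  0.5  0.4]
wrist [630.14642348  -2.5688093 ] 0 nan
pin 205 285.26568217944344 37.43447543765965
  return _methods._mean(a, axis=axis, dtype=dtype,
  ret = ret.dtype.type(ret / rcount)
```

>>> {"name": "send_rows", "arguments": {
  "commands": [
    [[-0.0003, 0.0014, 0, 0, 0, -1, -1], [-0.0005, 0.0028, 0, 0, 0, -2, -1], [-0.0007, 0.0041, 0, 0, 0, -3, -1], [-0.0009, 0.0055, 0, 0, 0, -4, -1], [-0.0011, 0.0069, 0, 0, 0, -5, -1], [-0.0012, 0.0083, 0, 0, 0, -6, -1], [-0.0012, 0.0083, 0, 0, 0, -6, -1], [-0.0012, 0.0083, 0, 0, 0, -6, -1]]
  ]
}}

```text
t: 7.1
eef_pos: [616.3, -80.9, 191.8]
tcp_rot: [[-0.035, 0.999, 0.0], [0.999, 0.035, -0.0], [-0.0, 0.0, -1.0]]
contact_force: [0.1, -0.1, 0.0]
grip_width: 0.4
gripper_force: 0.2
```

>>> {"name": "send_rows", "arguments": {
  "commands": [
    [[0, 0.0004, 0, 0, 0, -0.3, -1], [0, 0.0007, 0, 0, 0, -0.6, -1], [0, 0.001, 0, 0, 0, -0.8, -1], [0, 0.001, 0, 0, 0, -0.8, -1]]
  ]
}}

```text
t: 7.43
eef_pos: [616.9, -81.1, 191.8]
tcp_rot: [[-0.049, 0.999, -0.0], [0.999, 0.049, -0.0], [-0.0, -0.0, -1.0]]
contact_force: [-1.7, -1.1, 1.2]
grip_width: 0.3
gripper_force: 0.7
```

>>> {"name": "send_rows", "arguments": {
  "commands": [
    [[0, 0.0005, 0, 0, 0, -0.3, -1], [0, 0.001, 0, 0, 0, -0.7, -1], [0, 0.001, 0, 0, 0, -0.7, -1], [0, 0.001, 0, 0, 0, -0.7, -1]]
  ]
}}

```text
t: 7.77
eef_pos: [618.0, -80.9, 191.9]
tcp_rot: [[-0.061, 0.998, -0.0], [0.998, 0.061, -0.0], [-0.0, -0.0, -1.0]]
contact_force: [-2.7, -2.3, -0.8]
grip_width: 0.3
gripper_force: 0.7
```

```bash
python3 look.py 2>/dev/null
```

```text
[618.  -80.9 191.9] [-2.7 -2.3 -0.8]
side [618.0415655   -9.48076816] 37 278.13026332888046
pin 0 nan nan
[618.1 -80.8 191.9] [-1.9 -0.5  0.2]
wrist [630.38889159  -2.56034582] 0 nan
pin 209 284.8505690377668 37.427316689683316
```

>>> {"name": "send_rows", "arguments": {
  "commands": [
    [[0, 0.0003, 0, 0, 0, 0, -1], [0, 0.0006, 0, 0, 0, 0, -1], [0, 0.0006, 0, 0, 0, 0, -1], [0, 0.0006, 0, 0, 0, 0, -1]]
  ]
}}

```text
t: 8.2
eef_pos: [618.6, -80.8, 191.9]
tcp_rot: [[-0.061, 0.998, -0.0], [0.998, 0.061, -0.0], [-0.0, -0.0, -1.0]]
contact_force: [-1.2, -1.9, -1.4]
grip_width: 0.4
gripper_force: 0.8
```

>>> {"name": "send_rows", "arguments": {
  "commands": [
    [[0, 0.0003, 0, 0, 0, 0, -1], [0, 0.0006, 0, 0, 0, 0, -1], [0, 0.0006, 0, 0, 0, 0, -1], [0, 0.0006, 0, 0, 0, 0, -1]]
  ]
}}

```text
t: 8.53
eef_pos: [619.2, -80.8, 191.9]
tcp_rot: [[-0.061, 0.998, -0.0], [0.998, 0.061, -0.0], [-0.0, -0.0, -1.0]]
contact_force: [-1.9, -2.0, -0.2]
grip_width: 0.6
gripper_force: 1.0
```

>>> {"name": "send_rows", "arguments": {
  "commands": [
    [[0, 0.0003, 0, 0, 0, 0, -1], [0, 0.0006, 0, 0, 0, 0, -1], [0, 0.0006, 0, 0, 0, 0, -1], [0, 0.0006, 0, 0, 0, 0, -1]]
  ]
}}

```text
t: 8.87
eef_pos: [619.6, -80.7, 191.9]
tcp_rot: [[-0.061, 0.998, -0.001], [0.998, 0.061, -0.0], [-0.0, -0.001, -1.0]]
contact_force: [-3.0, -2.4, -0.4]
grip_width: 0.4
gripper_force: 1.6
```

>>> {"name": "send_rows", "arguments": {
  "commands": [
    [[0, 0.0003, 0, 0, 0, 0, -1], [0, 0.0006, 0, 0, 0, 0, -1], [0, 0.0006, 0, 0, 0, 0, -1], [0, 0.0006, 0, 0, 0, 0, -1]]
  ]
}}

```text
t: 9.2
eef_pos: [620.0, -80.7, 191.8]
tcp_rot: [[-0.061, 0.998, -0.001], [0.998, 0.061, -0.0], [-0.0, -0.001, -1.0]]
contact_force: [-4.5, -1.0, 0.1]
grip_width: 0.6
gripper_force: 2.5
```

>>> {"name": "send_rows", "arguments": {
  "commands": [
    [[0, 0.0003, 0, 0, 0, 0, -1], [0, 0.0006, 0, 0, 0, 0, -1], [0, 0.0006, 0, 0, 0, 0, -1], [0, 0.0006, 0, 0, 0, 0, -1]]
  ]
}}

```text
t: 9.53
eef_pos: [620.2, -80.7, 191.9]
tcp_rot: [[-0.061, 0.998, -0.002], [0.998, 0.061, -0.0], [-0.0, -0.002, -1.0]]
contact_force: [-6.8, -1.5, 1.1]
grip_width: 0.3
gripper_force: 3.0
```

>>> {"name": "send_rows", "arguments": {
  "commands": [
    [[0, 0.0002, 0, 0, 0, 0, -1], [0, 0.0002, 0, 0, 0, 0, -1], [0, 0.0002, 0, 0, 0, 0, -1]]
  ]
}}

```text
t: 9.78
eef_pos: [620.3, -80.7, 191.9]
tcp_rot: [[-0.061, 0.998, -0.002], [0.998, 0.061, -0.0], [-0.0, -0.002, -1.0]]
contact_force: [-6.3, -1.9, 1.2]
grip_width: 0.2
gripper_force: 3.2
```

>>> {"name": "send_rows", "arguments": {
  "commands": [
    [[0, 0, 0, 0, 0, 0, -1], [0, 0, 0, 0, 0, 0, -1]]
  ]
}}

```text
t: 9.95
eef_pos: [620.3, -80.7, 191.9]
tcp_rot: [[-0.061, 0.998, -0.002], [0.998, 0.061, -0.0], [-0.0, -0.002, -1.0]]
contact_force: [-6.5, -1.8, 0.7]
grip_width: 0.5
gripper_force: 3.2
```

Run:
```python
from h import *
c=[621,-80.7,192,93.5]
rows(c,[[590,-80.7,192,93.5],[590,-80.7,290,93.5],[464,-42,290,10]],0)
```

```text
[[0.0019,-0.0309,0.0,0.0,0.0,0.0,0.0],[0.0019,-0.0309,-0.098,0.0,0.0,0.0,0.0],[0.0482,-0.1543,-0.098,0.0,0.0,83.5,0.0]]
```

>>> {"name": "send_rows", "arguments": {
  "commands": [
    [[0, -0.01, 0, 0, 0, 0, -1], [0, -0.0309, 0, 0, 0, 0, -1], [0, -0.0309, -0.098, 0, 0, 0, -1], [0, -0.0309, -0.098, 0, 0, 0, -1], [0, -0.0309, -0.098, 0, 0, 0, -1], [0.0482, -0.1543, -0.098, 0, 0, 83.5, 0], [0.0482, -0.1543, -0.098, 0, 0, 83.5, 0], [0.0482, -0.1543, -0.098, 0, 0, 83.5, 0], [0.0482, -0.1543, -0.098, 0, 0, 83.5, 0], [0.0482, -0.1543, -0.098, 0, 0, 83.5, 0], [0.0482, -0.1543, -0.098, 0, 0, 83.5, 0], [0.0482, -0.1543, -0.098, 0, 0, 83.5, 0], [0.0482, -0.1543, -0.098, 0, 0, 83.5, 0], [0.0482, -0.1543, -0.098, 0, 0, 83.5, 0], [0.0482, -0.1543, -0.098, 0, 0, 83.5, 0], [0.0482, -0.1543, -0.098, 0, 0, 83.5, 0], [0.0482, -0.1543, -0.098, 0, 0, 83.5, 0], [0.0482, -0.1543, -0.098, 0, 0, 83.5, 0], [0.0482, -0.1543, -0.098, 0, 0, 83.5, 0], [0.0482, -0.1543, -0.098, 0, 0, 83.5, 0]]
  ]
}}

```text
t: 11.62
eef_pos: [464.9, -41.6, 290.4]
tcp_rot: [[0.984, 0.176, 0.002], [0.176, -0.984, 0.0], [0.002, 0.0, -1.0]]
contact_force: [0.0, -0.5, -0.1]
grip_width: 47.3
gripper_force: 0.0
```

```bash
python3 look.py 2>/dev/null
python3 - <<'E'
from h import *
s=get_state(); print(s["eef_pos"],s["tcp_rot"][:,0])
for n in("wrist","top"):
    c=cap(n); save(c,"lid_"+n); p=pts(c,np.ones((400,640),bool))
    q=p[(abs(p[:,0]-464)<25)&(abs(p[:,1]+42)<60)]
    for lo,hi,nm in((158,170,"tabtop"),(80,95,"shoulder"),(122,132,"arch")):
        k=q[(q[:,2]>lo)&(q[:,2]<hi)]
        if len(k)>3: print(n,nm,len(k),np.round((k.min(0)+k.max(0))/2,1),np.round(np.median(k,0),1),cv2.minAreaRect(k[:,:2].astype(np.float32)))
    for t in ("dish",):
        for r in regions_of(c,t)[:1]: print(t,np.round(np.median(pts(c,r["mask"]),0)))
E
```

```text
[464.9 -41.6 290.4] [ 0.  -0.5 -0.1]
side [627.11189759  -3.94772311] 44 274.3112519932853
pin 16 286.712975032499 38.28173516193255
[464.7 -41.7 290.3] [-0.4  0.1 -0.7]
wrist [619.95640065  -4.2680536 ] 394 279.88041780344247
pin 0 nan nan
[464.63235914 -41.73036766 290.15523476] [0.98456793 0.17499933 0.0011075 ]
wrist tabtop 102 [467.1 -42.3 163. ] [467.4 -42.2 163.5] ((467.3836669921875, -42.440345764160156), (7.875412940979004, 12.962691307067871), 10.095366477966309)
wrist shoulder 301 [467.4 -42.2  87.4] [468.  -42.6  87.4] ((467.4234619140625, -41.93497085571289), (7.1896138191223145, 78.76603698730469), 9.292993545532227)
wrist arch 91 [467.  -42.4 126.6] [467.9 -38.3 127.8] ((467.1501770019531, -42.560951232910156), (7.740846157073975, 31.47946548461914), 9.209311485290527)
dish [ 627. -101.   16.]
```

View pics/lid_wrist.png

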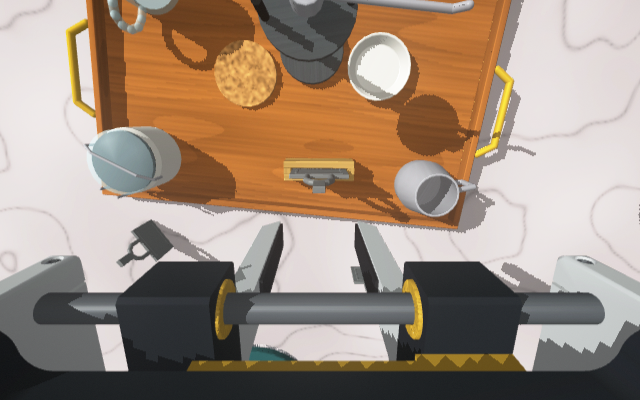

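>>> {"name": "send_rows", "arguments": {
  "commands": [
    [[0.0015, 0.0009, 0.04, 0, 0, 0, 0], [0.0015, 0.0009, 0.08, 0, 0, 0, 0], [0.0015, 0.0009, 0.12, 0, 0, 0, 0], [0.0015, 0.0009, 0.14, 0, 0, 0, 0], [0.0015, 0.0009, 0.154, 0, 0, 0, 0], [0.0015, 0.0009, 0.154, 0, 0, 0, 0], [0.0015, 0.0009, 0.154, 0, 0, 0, 0], [0.0015, 0.0009, 0.154, 0, 0, 0, 0]]
  ]
}}

```text
t: 12.58
eef_pos: [466.8, -42.7, 137.5]
tcp_rot: [[0.985, 0.174, 0.002], [0.174, -0.985, -0.001], [0.002, 0.001, -1.0]]
contact_force: [-0.2, -0.8, 0.6]
grip_width: 46.8
gripper_force: 0.0
```

>>> {"name": "send_rows", "arguments": {
  "commands": [
    [[0, 0, 0, 0, 0, 0, -0.5], [0, 0, 0, 0, 0, 0, -0.5], [0, 0, 0, 0, 0, 0, -0.75], [0, 0, 0, 0, 0, 0, -0.85], [0, 0, 0, 0, 0, 0, -1], [0, 0, 0, 0, 0, 0, -1], [0, 0, 0, 0, 0, 0, -1], [0, 0, 0, 0, 0, 0, -1]]
  ],
  "grip_force": 12
}}

```text
t: 13.25
eef_pos: [466.0, -42.5, 136.1]
tcp_rot: [[0.985, 0.174, 0.0], [0.174, -0.985, -0.0], [0.0, 0.0, -1.0]]
contact_force: [-0.6, 0.1, 0.9]
grip_width: 13.8
gripper_force: 12.0
```

Run:
```python
from h import *
c=[466,-42.5,136,10]
rows(c,[[466,-42.5,296,10],[500,-175,296,93.8],[640.7,-167,296,93.8]],-1)
```

```text
[[0.0,0.0,-0.16,0.0,0.0,0.0,-1.0],[0.0105,0.1364,-0.16,0.0,0.0,-83.8,-1.0],[0.1504,0.1529,-0.16,0.0,0.0,-83.8,-1.0]]
```

>>> {"name": "send_rows", "arguments": {
  "commands": [
    [[0, 0, -0.01, 0, 0, 0, -1], [0, 0, -0.03, 0, 0, 0, -1], [0, 0, -0.05, 0, 0, 0, -1], [0, 0, -0.08, 0, 0, 0, -1], [0, 0, -0.11, 0, 0, 0, -1], [0, 0, -0.14, 0, 0, 0, -1], [0, 0, -0.16, 0, 0, 0, -1], [0, 0, -0.16, 0, 0, 0, -1]]
  ]
}}

```text
t: 13.92
eef_pos: [467.7, -42.9, 302.1]
tcp_rot: [[0.985, 0.174, 0.01], [0.174, -0.985, -0.002], [0.01, 0.004, -1.0]]
contact_force: [0.2, 0.7, -0.1]
grip_width: 13.8
gripper_force: 12.0
```

>>> {"name": "send_rows", "arguments": {
  "commands": [
    [[0.0105, 0.1364, 0, 0, 0, -7, -1], [0.0105, 0.1364, 0, 0, 0, -14, -1], [0.0105, 0.1364, 0, 0, 0, -21, -1], [0.0105, 0.1364, 0, 0, 0, -28, -1], [0.0105, 0.1364, 0, 0, 0, -35, -1], [0.0105, 0.1364, 0, 0, 0, -42, -1], [0.0105, 0.1364, 0, 0, 0, -49, -1], [0.0105, 0.1364, 0, 0, 0, -56, -1], [0.0105, 0.1364, 0, 0, 0, -63, -1], [0.0105, 0.1364, 0, 0, 0, -70, -1], [0.0105, 0.1364, 0, 0, 0, -77, -1], [0.0105, 0.1364, 0, 0, 0, -83.8, -1], [0.04, 0.1399, 0, 0, 0, -83.8, -1], [0.07, 0.1434, 0, 0, 0, -83.8, -1], [0.1, 0.147, 0, 0, 0, -83.8, -1], [0.125, 0.15, 0, 0, 0, -83.8, -1], [0.1504, 0.1529, 0, 0, 0, -83.8, -1], [0.1504, 0.1529, 0, 0, 0, -83.8, -1], [0.1504, 0.1529, 0, 0, 0, -83.8, -1], [0.1504, 0.1529, 0, 0, 0, -83.8, -1]]
  ]
}}

```text
t: 15.58
eef_pos: [639.8, -167.0, 294.7]
tcp_rot: [[-0.066, 0.998, -0.003], [0.998, 0.066, 0.001], [0.001, -0.003, -1.0]]
contact_force: [0.2, 0.0, -0.3]
grip_width: 13.5
gripper_force: 12.0
```

```bash
cat > look2.py <<'E'
from h import *
for n in ("wrist","side","top"):
    c=cap(n); s=c["st"]; save(c,"m_"+n); print(n,np.round(s["eef_pos"],1))
    p=pts(c,np.ones((400,640),bool)); d=p[:,:2]-[629.5,-2.5]
    hub=p[(p[:,2]>219)&(p[:,2]<230)&(np.hypot(*d.T)<18)]
    print(" hub",len(hub),np.round((hub.min(0)+hub.max(0))/2,1) if len(hub) else "")
    k=(p[:,2]>206)&(p[:,2]<217)&(abs(p[:,0]-634)<25)&(p[:,1]<-55)&(p[:,1]>-128)
    if k.sum()>8:
        f=np.polyfit(p[k,1],p[k,0],1); print(" arm",k.sum(),"angle",270-np.degrees(np.arctan(f[0])),"x@-102",np.polyval(f,-102),"ymin",p[k,1].min(),"z",np.median(p[k,2]))
    t=(abs(p[:,0]-s["eef_pos"][0])<60)&(abs(p[:,1]-s["eef_pos"][1])<25)&(p[:,2]<s["eef_pos"][2]-3)&(p[:,2]>s["eef_pos"][2]-125)
    if t.sum()>8: print(" lid",t.sum(),np.round(np.percentile(p[t],[2,50,98],axis=0),1).tolist(), "slope",np.degrees(np.arctan(np.polyfit(p[t,0],p[t,1],1)[0])))
E
python3 look2.py
```

```text
wrist [ 639.8 -167.   294.7]
 hub 415 [630.8 -11.3 222.4]
 arm 639 angle 273.92111068307474 x@-102 638.0228486414074 ymin -122.59723489012114 z 212.81296733203885
 lid 2621 [[602.8, -170.4, 178.6], [640.5, -164.4, 233.8], [678.3, -161.4, 286.7]] slope 3.688709108482121
side [ 639.7 -167.1  295.8]
 hub 119 [626.8  -3.3 222.9]
 arm 107 angle 273.89214461910063 x@-102 634.4754408465792 ymin -127.93352935398298 z 213.05530872457814
 lid 1291 [[598.9, -174.1, 180.9], [635.9, -170.8, 224.4], [675.9, -166.6, 288.0]] slope 3.181950559641658
top [ 639.6 -167.1  296.5]
 hub 211 [627.9  -2.9 223. ]
 arm 162 angle 274.4929466802628 x@-102 635.6860939882023 ymin -122.31855488176498 z 212.92538998472844
 lid 787 [[599.2, -169.7, 181.4], [640.7, -165.0, 226.0], [676.1, -162.2, 283.4]] slope 3.2559976147716405
```

>>> {"name": "send_rows", "arguments": {
  "commands": [
    [[0, 0.002, 0.02, 0, 0, 0, -1], [0, 0.002, 0.04, 0, 0, 0, -1], [0, 0.002, 0.055, 0, 0, 0, -1], [0, 0.002, 0.055, 0, 0, 0, -1], [0, 0.002, 0.055, 0, 0, 0, -1], [0.01, 0.002, 0.055, 0, 0, 0, -1], [0.02, 0.002, 0.055, 0, 0, 0, -1], [0.025, 0.002, 0.055, 0, 0, 0, -1], [0.025, 0.002, 0.055, 0, 0, 0, -1], [0.025, 0.002, 0.055, 0, 0, 0, -1]]
  ]
}}

```text
t: 16.57
eef_pos: [641.2, -141.2, 242.0]
tcp_rot: [[-0.067, 0.998, 0.002], [0.998, 0.067, -0.001], [-0.001, 0.002, -1.0]]
contact_force: [-0.1, -0.7, 0.0]
grip_width: 14.0
gripper_force: 12.0
```

```bash
python3 look2.py
python3 - <<'E'
import cv2,numpy as np
a=[cv2.resize(cv2.imread(f"pics/m_{n}.png")[y:y+120,x:x+160],None,fx=2.5,fy=2.5,interpolation=cv2.INTER_CUBIC) for n,x,y in(("side",320,150),("wrist",240,50))]
a[1]=cv2.resize(cv2.imread("pics/m_wrist.png")[0:300,120:520],(400,300)); cv2.imwrite("pics/m2.png",np.hstack(a))
E
```

```text
wrist [ 641.2 -141.2  242. ]
 hub 1212 [630.5  -7.8 222.6]
 arm 925 angle 274.5400246167013 x@-102 638.2516143999349 ymin -121.11405456072924 z 212.90925426319944
 lid 2631 [[604.5, -144.7, 125.9], [641.2, -138.7, 187.3], [680.1, -119.6, 234.4]] slope 3.442800324264745
side [ 641.1 -141.6  241.6]
 hub 0 
 arm 102 angle 273.34374953990397 x@-102 634.464817790563 ymin -124.9978005945436 z 212.77888822665727
 lid 1122 [[600.3, -148.8, 126.4], [636.6, -145.4, 170.7], [677.7, -139.6, 232.8]] slope 3.163278649231629
top [ 641.1 -141.8  241.3]
 hub 208 [628.3  -2.8 223.7]
 arm 162 angle 274.4426416872994 x@-102 635.6396371561725 ymin -122.01468283984477 z 212.76887176902233
 lid 191 [[635.0, -141.8, 127.1], [664.7, -137.9, 173.0], [679.2, -118.5, 222.6]] slope -15.515732782851655
```

View pics/m2.png

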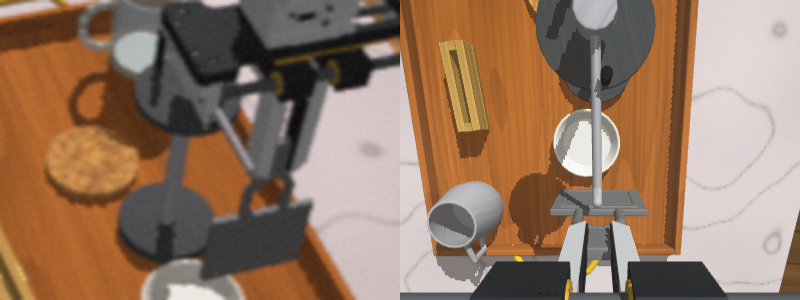

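>>> {"name": "send_rows", "arguments": {
  "commands": [
    [[0.005, -0.0005, 0, 0, 0, 0, -1], [0.01, -0.0005, 0, 0, 0, 0, -1], [0.015, -0.0005, 0, 0, 0, 0, -1], [0.02, -0.0005, 0, 0, 0, 0, -1], [0.025, -0.0005, 0, 0, 0, 0, -1], [0.03, -0.0005, 0, 0, 0, 0, -1], [0.035, -0.0005, 0, 0, 0, 0, -1], [0.04, -0.0005, 0, 0, 0, 0, -1], [0.04, -0.0005, 0, 0, 0, 0, -1], [0.04, -0.0005, 0, 0, 0, 0, -1], [0.04, -0.0005, 0, 0, 0, 0, -1]]
  ]
}}

```text
t: 17.63
eef_pos: [637.8, -102.1, 241.0]
tcp_rot: [[-0.066, 0.998, 0.0], [0.998, 0.066, -0.0], [-0.0, 0.0, -1.0]]
contact_force: [0.7, 0.3, -1.1]
grip_width: 13.6
gripper_force: 12.0
```

```bash
python3 look2.py
python3 - <<'E'
import cv2,numpy as np
a=[cv2.resize(cv2.imread("pics/m_side.png")[150:270,320:480],None,fx=2.5,fy=2.5,interpolation=cv2.INTER_CUBIC),cv2.resize(cv2.imread("pics/m_wrist.png")[0:300,120:520],(400,300))]
cv2.imwrite("pics/m3.png",np.hstack(a))
E
```

```text
wrist [ 637.8 -102.1  241. ]
 hub 1580 [630.3  -2.5 222.8]
 arm 737 angle 274.31381382445414 x@-102 638.2995490145787 ymin -106.21485146477333 z 212.7406942261918
 lid 2719 [[601.0, -105.7, 125.2], [637.9, -99.5, 187.6], [676.6, -81.3, 233.1]] slope 3.4316108760595188
side [ 637.8 -102.3  240.9]
 hub 36 [631.6  -4.7 223.2]
 arm 118 angle 274.3871417656346 x@-102 634.766095263363 ymin -127.0122468023518 z 212.62995944564636
 lid 1124 [[597.0, -111.5, 125.9], [634.1, -106.1, 170.5], [674.0, -99.9, 232.6]] slope 3.241759679867813
top [ 637.8 -102.3  241. ]
 hub 209 [628.   -2.8 223.3]
 arm 26 angle 282.7593451091378 x@-102 641.8313650675307 ymin -64.55389289898906 z 212.52700535896008
```

View pics/m3.png

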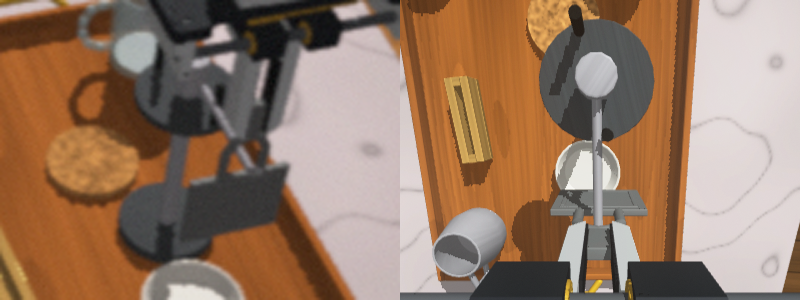

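>>> {"name": "send_rows", "arguments": {
  "commands": [
    [[0, 0, 0.004, 0, 0, 0, -1], [0, 0, 0.008, 0, 0, 0, -1], [0, 0, 0.011, 0, 0, 0, -1], [0, 0, 0.013, 0, 0, 0, -1], [0, 0, 0.0145, 0, 0, 0, -1], [0, 0, 0.0145, 0, 0, 0, -1], [0, 0, 0.0145, 0, 0, 0, -1]]
  ]
}}

```text
t: 18.37
eef_pos: [637.7, -102.0, 226.4]
tcp_rot: [[-0.066, 0.998, -0.0], [0.998, 0.066, -0.0], [-0.0, -0.0, -1.0]]
contact_force: [-1.2, 0.7, -0.8]
grip_width: 13.8
gripper_force: 12.0
```

>>> {"name": "send_rows", "arguments": {
  "commands": [
    [[0, 0, 0.0005, 0, 0, 0, -1], [0, 0, 0.001, 0, 0, 0, -1], [0, 0, 0.001, 0, 0, 0, -1], [0, 0, 0.001, 0, 0, 0, -1]]
  ]
}}

```text
t: 18.7
eef_pos: [637.8, -102.1, 225.6]
tcp_rot: [[-0.066, 0.998, 0.0], [0.998, 0.066, -0.0], [-0.0, 0.0, -1.0]]
contact_force: [-0.4, -0.2, -0.2]
grip_width: 13.6
gripper_force: 12.0
```

>>> {"name": "send_rows", "arguments": {
  "commands": [
    [[0, 0, 0.0005, 0, 0, 0, -1], [0, 0, 0.001, 0, 0, 0, -1], [0, 0, 0.001, 0, 0, 0, -1], [0, 0, 0.001, 0, 0, 0, -1]]
  ]
}}

```text
t: 19.03
eef_pos: [637.8, -102.1, 224.6]
tcp_rot: [[-0.066, 0.998, 0.0], [0.998, 0.066, -0.0], [-0.0, 0.0, -1.0]]
contact_force: [-0.4, 0.3, -0.4]
grip_width: 14.5
gripper_force: 12.0
```

>>> {"name": "send_rows", "arguments": {
  "commands": [
    [[0, 0, 0.0005, 0, 0, 0, -1], [0, 0, 0.0005, 0, 0, 0, -1], [0, 0, 0.0005, 0, 0, 0, -1]]
  ]
}}

```text
t: 19.28
eef_pos: [637.9, -102.1, 224.4]
tcp_rot: [[-0.066, 0.998, 0.001], [0.998, 0.066, -0.0], [-0.0, 0.001, -1.0]]
contact_force: [0.2, 0.3, 2.4]
grip_width: 13.7
gripper_force: 12.0
```

>>> {"name": "send_rows", "arguments": {
  "commands": [
    [[0, 0, 0.0005, 0, 0, 0, -1], [0, 0, 0.0005, 0, 0, 0, -1], [0, 0, 0.0005, 0, 0, 0, -1]]
  ]
}}

```text
t: 19.53
eef_pos: [637.9, -102.1, 224.1]
tcp_rot: [[-0.066, 0.998, 0.001], [0.998, 0.066, -0.0], [-0.0, 0.001, -1.0]]
contact_force: [-0.2, -0.5, 3.3]
grip_width: 14.0
gripper_force: 12.0
```

>>> {"name": "send_rows", "arguments": {
  "commands": [
    [[0, 0, 0.0005, 0, 0, 0, -1], [0, 0, 0.0005, 0, 0, 0, -1], [0, 0, 0.0005, 0, 0, 0, -1]]
  ]
}}

```text
t: 19.78
eef_pos: [638.0, -102.1, 223.8]
tcp_rot: [[-0.066, 0.998, 0.001], [0.998, 0.066, -0.0], [-0.0, 0.001, -1.0]]
contact_force: [-1.0, -0.8, 5.3]
grip_width: 13.8
gripper_force: 12.0
```

>>> {"name": "send_rows", "arguments": {
  "commands": [
    [[0, 0, -0.001, 0, 0, 0, -1], [0, 0, -0.001, 0, 0, 0, -1], [0, 0, -0.001, 0, 0, 0, -0.66], [0, 0, -0.001, 0, 0, 0, -0.62], [0, 0, -0.001, 0, 0, 0, -0.55], [0, 0, -0.001, 0, 0, 0, -0.4], [0, 0, -0.001, 0, 0, 0, -0.2], [0, 0, -0.001, 0, 0, 0, -0.2], [0, 0, -0.001, 0, 0, 0, -0.2], [0, 0, -0.001, 0, 0, 0, -0.2]]
  ],
  "grip_force": 3
}}

```text
t: 20.62
eef_pos: [637.8, -102.1, 223.9]
tcp_rot: [[-0.066, 0.998, -0.0], [0.998, 0.066, -0.0], [-0.0, -0.0, -1.0]]
contact_force: [0.1, 0.8, 0.5]
grip_width: 37.1
gripper_force: 0.0
```

>>> {"name": "send_rows", "arguments": {
  "commands": [
    [[0, 0, -0.01, 0, 0, 0, -0.2], [0, 0, -0.03, 0, 0, 0, -0.2], [0, 0, -0.05, 0, 0, 0, -0.2], [0, 0, -0.08, 0, 0, 0, -0.2], [0, 0, -0.1, 0, 0, 0, -0.2], [0, 0, -0.1, 0, 0, 0, -0.2], [0, 0, -0.1, 0, 0, 0, -0.2], [0, 0, -0.1, 0, 0, 0, -0.2], [0, 0, -0.1, 0, 0, 0, -0.2]]
  ]
}}

```text
t: 21.37
eef_pos: [637.3, -101.9, 321.5]
tcp_rot: [[-0.066, 0.998, -0.004], [0.998, 0.066, 0.001], [0.001, -0.004, -1.0]]
contact_force: [-0.2, 0.2, -0.5]
grip_width: 37.4
gripper_force: 0.0
```

```bash
python3 look2.py; python3 look.py 2>/dev/null
python3 - <<'E'
import cv2,numpy as np
a=[cv2.resize(cv2.imread("pics/m_side.png")[150:270,320:480],None,fx=2.5,fy=2.5,interpolation=cv2.INTER_CUBIC),cv2.resize(cv2.imread("pics/m_wrist.png")[0:300,120:520],(400,300))]
cv2.imwrite("pics/m4.png",np.hstack(a))
E
```

```text
wrist [ 637.3 -101.9  321.5]
 hub 775 [630.4  -2.3 222.7]
 arm 444 angle 273.8342135957312 x@-102 638.0742077335126 ymin -121.49166560106462 z 212.91331331986453
 lid 696 [[621.2, -124.7, 201.3], [638.6, -99.3, 217.6], [655.0, -79.2, 252.9]] slope -2.706234052482816
side [ 637.2 -101.9  321.4]
 hub 121 [628.1  -3.4 223.5]
 arm 138 angle 273.4793971067622 x@-102 634.3063128402395 ymin -126.62882970118244 z 212.59546395396626
 lid 286 [[617.4, -124.4, 198.2], [634.4, -106.2, 218.0], [651.4, -80.9, 252.6]] slope -1.8138355178725813
top [ 637.3 -101.9  321.7]
 hub 209 [628.1  -2.8 223.2]
 arm 44 angle 278.7960869436083 x@-102 638.8315052066523 ymin -73.20795683909478 z 212.40126015983236
[ 637.3 -102.   322. ] [-0.7  0.6 -0.4]
side [627.71670467  -4.08779289] 68 273.09863489990516
pin 13 285.8059645561306 37.45222767026059
[ 637.5 -102.   322.4] [-0.3  0.2  0.1]
wrist [630.4107857   -2.24037311] 148 274.2813411325492
pin 59 285.4069294308956 37.99920704659342
```

View pics/m4.png

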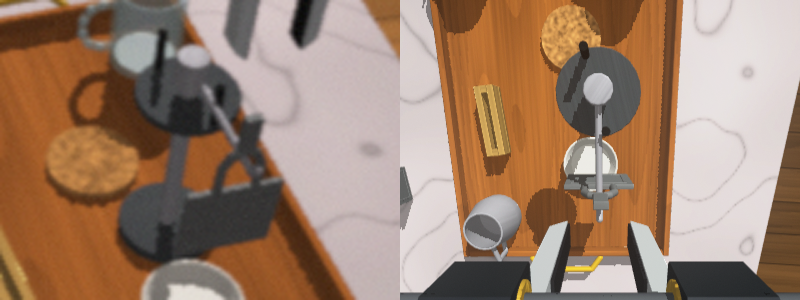

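>>> {"name": "send_rows", "arguments": {
  "commands": [
    [[0, 0, 0, 0, 0, 0, -0.2], [0, 0, 0, 0, 0, 0, -0.2], [0, 0, 0, 0, 0, 0, -0.2], [0, 0, 0, 0, 0, 0, -0.2], [0, 0, 0, 0, 0, 0, -0.2], [0, 0, 0, 0, 0, 0, -0.2], [0, 0, 0, 0, 0, 0, -0.2], [0, 0, 0, 0, 0, 0, -0.2], [0, 0, 0, 0, 0, 0, -0.2], [0, 0, 0, 0, 0, 0, -0.2], [0, 0, 0, 0, 0, 0, -0.2], [0, 0, 0, 0, 0, 0, -0.2]]
  ]
}}

```text
t: 22.62
eef_pos: [637.8, -102.0, 324.0]
tcp_rot: [[-0.066, 0.998, -0.0], [0.998, 0.066, -0.0], [-0.0, -0.0, -1.0]]
contact_force: [0.5, -0.1, -0.0]
grip_width: 37.3
gripper_force: 0.0
```

```bash
python3 -c "
from rig import *
print(job_done())"
```

```text
the job is handed in; nothing more can be done
None
```

The hook was pushed home against the dish-side pin with about 6.5 N, and the largest lid now hangs on it by its loop, released. In the last camera check the hook was still at its pin. The job is handed in at about 23 s; no verdict was returned.

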